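Jack up the amplifier to change its missing foot

TASK

The power amplifier on the bench has lost a rubber foot. Carry the small lever jack over and set it flat on the bench with its saddle centred under the bolt head on the amplifier's lift lug, handle still up; then give the handle one full trial stroke right down, let it come all the way back up, and push it right down again. Finish while holding the handle down so that the jack alone keeps the amplifier raised: do not push or lift the amplifier itself, and leave the other things on the bench where they are.

Things in the scene. Friction and masses are not known exactly. Their poses are not given: they have to be found in the camera images.
- amp: Dark steel power amplifier, 360 deep x 400 wide x 132 high mm, at the robot's left. Origin on the bench, middle of its far lower edge, about which it tips when jacked; -x points to the side with the lift lug (facing the robot's right), z up. That wall is 360 mm from the origin, its lower edge 22 mm above the bench. Raising it takes 24 to 37 N at the lug, 10 to 17 N at the handle pad.
- lift_point (a point): Lift point: on the underside of the steel lift lug, 58 mm above the bench when the amplifier is down. The lug is a flat 8 mm thick shelf, 60 mm wide, sticking out 55 mm from the middle of the amplifier's side wall, with a bolt head (18 mm diameter, 6 mm high) on top exactly over the lift point, 30 mm out from the wall. Axes as the amplifier's.
- jack: Small grey lever jack, about 0.9 kg, loose. Origin on the underside of its base, on the saddle's vertical axis; the handle is towards -x, z up. Base plate 275 x 80 x 10 mm, from 30 mm ahead (+x) of the saddle axis to 245 mm behind it; its toe fits under the amplifier. It stands steadily while the handle is pressed.
- saddle (a point): Centre of the top face of the jack's round saddle (34 mm diameter), 48 mm above the jack's underside when the handle is up. It rises straight up in proportion to the handle's swing, by 26 mm over the full swing.
- jack_grip (a point): Centre of the jack's housing, the place to grasp the jack: an upright block 60 long (jack x) x 40 wide (jack y) x 42 mm high, from 10 to 52 mm above the jack's underside, centred 65 mm behind the saddle axis, near the jack's centre of mass. Axes as the jack's.
- handle_pad (a point): Centre of the upper face of the rubber pad (34 x 32 mm, 12 mm thick) at the end of the jack's handle, where it is pushed. It swings about a pin 105 mm behind the saddle axis and 56 mm above the jack's underside, 122 mm from the pin: about 114 mm above the bench with the handle up, about 50 mm right down.
- jack_handle (a joint): Swing of the jack's handle, rad: 0 fully up (25 degrees above level), 0.55 fully down at its stop. There is no ratchet: the handle drives the saddle directly, and a light spring and the load bring it back up when it is let go. The saddle meets the lug at about 0.21 when the jack stands under it.
- foot: Bystander: new black rubber foot, 38 mm diameter, 22 mm high, on the bench beside the lug, about 115 mm along the wall from it. Origin under its centre.
- chalk: Bystander: cue chalk, a 23 mm cube, on the bench on the other side of the lug, about 115 mm along the wall from it. Origin under its centre.
- tape: Bystander: roll of black tape, 90 mm diameter, 24 mm high, lying flat. Origin under its centre.
- driver: Bystander: screwdriver, 200 mm long, lying at the far side of the bench.
- mug: Bystander: white mug, 80 mm diameter, 95 mm high. Origin under its centre.
- stick1: Bystander: wooden drum stick, 397 mm long, lying at the robot's right.
- stick2: Bystander: second drum stick, the same.

How it is judged (in metres and radians):
On the way, in this order (a step that is already met when the one before it is completed fails the run):
1. the jack stands flat on the bench with its saddle centred under the lift point, handle up, amplifier still on its feet (horizontal distance between saddle and lift_point below 0.012 m and height (world z) of jack below 0.002 m and angle between jack's own z axis and vertical below 0.05 rad and value of joint jack_handle below 0.12 rad and height (world z) of lift_point below 0.06 m), for 0.2 s.
2. trial stroke: the handle is right down and the jack raises the lift point (horizontal distance between saddle and lift_point below 0.012 m and value of joint jack_handle above 0.47 rad and height (world z) of lift_point above 0.067 m and contact force between jack and amp above 5 N), for 0.2 s.
3. the handle is back up and the amplifier down on its feet (value of joint jack_handle below 0.12 rad and height (world z) of lift_point below 0.06 m), for 0.2 s.
At the end, for the whole second after the job is handed in: Robot pushes on the jack (>3 N), handle over 0.47 rad; jack flat on the bench (2 mm, 0.05 rad), saddle within 12 mm of the lift point horizontally, bearing the amplifier (>5 N), lift point at least 9 mm above rest and still; robot off the amplifier (all of step 2 and height (world z) of jack below 0.002 m and angle between jack's own z axis and vertical below 0.05 rad and angular speed of amp below 0.05 rad/s and contact force between any of the fingers, the arm and jack above 3 N and contact force between each of the fingers, the arm and amp below 1 N); the arm keeps its last pose, push and grip.
It fails at once if the robot pushes or lifts the amplifier itself (over 8 N) (contact force between any of the fingers, the arm and amp above 8 N).
It fails at once if another thing on the bench is shifted by more than 25 mm (distance of any of foot, chalk, tape, driver, mug, stick1, stick2 from where it was at the start of the episode above 0.025 m).
It also fails if it takes over 64 s, if anything falls off the work surface, if the arm or the gripper's body presses on something with over 40 N, if the wrist force passes 120 N, or if a joint passes its speed limit or range.

ROBOT

A 6-joint arm with a two-finger parallel gripper is mounted at the origin on the work surface. World frame = base frame: x ahead of the robot, y to its left, z up, the work surface at z = 0. Lengths are in mm, angles in degrees, forces in N, time in s.
With the tool pointing down it reaches from about 350 to 850 mm from the base axis. Payload 8.1 kg.
Tool frame: the origin (TCP) lies between the finger pads; the fingertips stand 22 mm ahead of it and the grasp point (between the pads) lies 3 mm ahead of it; z points along the fingers, y is the line along which they close (so a half turn about z gives the same grasp; the last joint's range is limited). The gripper opens to 85 mm and grips with 20 to 120 N. Pads are 22 mm wide; open, the fingers measure 114 mm over their backs; the gripper's body (76 mm by 85 mm) begins 54 mm behind the grasp point. The pads swing forward as they close: fully open they stand 13 mm farther back than shut.
Start: joints at [-80.122, 7.471, 85.268, -0, 87.261, -4.893], TCP at [152.993, -580.171, 253.292] pointing down, gripper open.
Joint ranges: [-169.43, 169.43], [-51.17, 129.36], [1.28, 143.12], [-76.62, 256.62], [0, 156.53], [-152.29, 152.29]. Speed limits (degrees/s): [136.94, 136.94, 159.86, 180, 180, 180].

INTERFACE

Orientations are given as [roll, pitch, yaw] about the fixed x, y, z axes, in that order (R = Rz(yaw) Ry(pitch) Rx(roll)).
In Python, from bench import sense, snapshot, calibration, hand_in gives the robot as it stands.
- The arm moves only by the shell command python3 -m crank 'ROWS' [FORCE]. ROWS is JSON, a list of rows, each a list of 5 numbers: the shift along the tool's x, y, z in cm, then the turn about the tool's z in rad, then the finger opening in cm, from 0 to 8.54. A call has 1 to 20 rows; each row is the pose to reach, as a shift and turn from the pose commanded when the call began, along the tool's axes at that moment; what a row does not reach only later rows make up. A row lasts 1/10 s, in which the tool goes at most 50 mm and 8.59 degrees, less where a joint would pass 70% of its speed; a pose out of reach is approached as far as the arm can. A call with a gripper value outside its range is refused whole. The fingers move at their own pace and stop on an object; FORCE is the grip in N (left out, the last holds). Time passes only in rows, so rows that repeat a pose let the fingers close. It gives the time, the measured TCP pose, the force, the opening and the grip force at its end, in the units of the state.
- sense(): the state, without advancing time (a new reading comes with each control period).
- snapshot(name): name is "side" or "top"; returns (picture, depth): 384x512x3 uint8, red, green, blue; 384x512 float32, mm along the optical axis (not along the pixel's ray), 0 where there is no reading.
- calibration(name): a dict with "fovy" (degrees; the focal length in pixels is half the picture's height over the tangent of half this angle, whatever the lens; pixels are square), "cx", "cy" (the principal point, pixels), "rvec" (rotation vector, rad) and "tvec" (3), from world to camera coordinates, as OpenCV has them. Camera axes: x right, y down, z forward; pixel columns grow to the right and rows downward; lengths in mm; the calibration is good to about 2 mm. A picture is of the moment at which its call begins. calibration takes no time and is no camera call.
- hand_in(): hands the job in; it is judged then, once.
The state is a dict: "time": time; "joint_pos": joint angles; "qd": joint speeds; "joint_efforts": joint torques, N m; "tool_pos": TCP position; "tcp_rot": TCP orientation; "ft_force": force on the tool from outside, world axes, zero at the start; "wrist_torque": the same for the moment, N m; "finger_gap": finger opening in mm; "grip_force": force on a finger pad.
Only numpy, scipy, OpenCV 4.12 (cv2) and the standard library are available. Lean on these libraries where they do the work, as an engineer would, in place of code of your own. Each camera call takes 0.05 s, during which the arm holds its last target. There are 200 camera calls.

## Working session

There is one attempt and no reset: what is moved stays moved. The work goes in short steps, Python scripts to look and compute and a shell command to move; the robot and the scene stay as the last step left them, time stands still between calls to the robot, and variables do not carry over. Pictures are saved under pics/ and viewed, at most 10 in all, crops included, and the job is handed in when it is done.

```bash
mkdir -p pics; ls
cat > h.py <<'E'
import numpy as np, cv2
from bench import sense,snapshot,calibration
def cam(n):
    c=calibration(n); f=192/np.tan(np.radians(c["fovy"])/2)
    return f,c["cx"],c["cy"],cv2.Rodrigues(np.array(c["rvec"],float))[0],np.array(c["tvec"],float),c
def ray(n,u,v,z):
    "pixel on plane height z"
    f,cx,cy,R,t,_=cam(n); d=R.T@np.array([(u-cx)/f,(v-cy)/f,1]); o=-R.T@t
    return o+d*(z-o[2])/d[2]
def cloud(n,dep):
    f,cx,cy,R,t,_=cam(n); v,u=np.mgrid[:384,:512]
    P=np.stack([(u-cx)/f*dep,(v-cy)/f*dep,dep],-1)
    return (P-t)@R
def proj(n,p):
    f,cx,cy,R,t,_=cam(n); q=R@np.array(p)+t; return q[:2]/q[2]*f+[cx,cy]
def save(n,k,box=None,s=1):
    im,d=snapshot(n); np.savez(f'pics/{k}.npz',im=im,d=d)
    if box: im=im[box[1]:box[3],box[0]:box[2]]
    cv2.imwrite(f'pics/{k}.png',cv2.resize(im[...,::-1],None,fx=s,fy=s,interpolation=cv2.INTER_CUBIC))
    return im,d
E
python3 - <<'E'
from h import *
print(calibration("top"),calibration("side")); print(sense())
a,_=save("top","t0");b,_=save("side","s0")
E
```

```text
pics
{'fovy': 47.484938693085354, 'cx': 265.0538988404526, 'cy': 192.10006036767436, 'rvec': array([ 2.15449354, -2.17520019,  0.13851976]), 'tvec': array([ -39.19709431,  562.65495815, 1502.77140834])} {'fovy': 49.355390636303305, 'cx': 254.4348824113036, 'cy': 190.3932962142364, 'rvec': array([ 2.22271687, -0.17179626,  0.08427045]), 'tvec': array([-556.29090113,  101.03596982, 1631.03132212])}
{'time': 0.0, 'joint_pos': array([-8.01229638e+01,  7.51561309e+00,  8.53308403e+01,  1.36304991e-03,
        8.72606229e+01, -4.89187142e+00]), 'qd': array([-0.00406545,  0.05173451,  0.04152899, -0.00691877,  0.01887878,
       -0.13917263]), 'joint_efforts': array([-6.94971914e-04, -5.69380939e+01, -5.00566721e+01, -4.10541579e-04,
        1.44382918e-02,  1.96511974e-05]), 'tool_pos': array([ 152.90561537, -579.65752965,  252.2241618 ]), 'tcp_rot': array([-1.79893430e+02, -1.04874008e-02,  1.47688315e+01]), 'ft_force': array([ 0.29448626, -0.64723395, -0.60312253]), 'wrist_torque': array([-0.0285571 ,  0.04523703,  0.08644326]), 'grip_force': 0.0, 'finger_gap': 85.27155997728873}
```

View pics/t0.png

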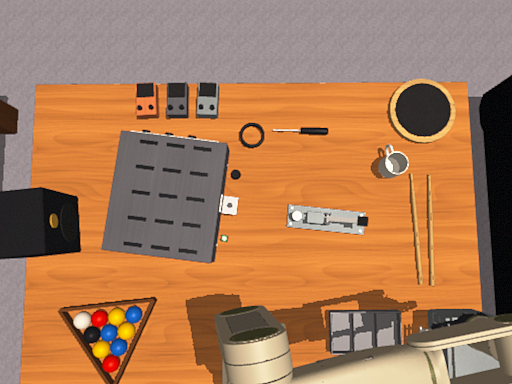

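View pics/s0.png

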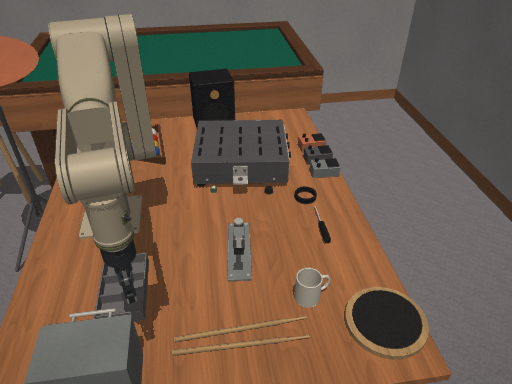

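The top view shows the lug with its bolt at about (230,205). The jack's saddle is near (297,216) and its pad near (363,221), so its toe already faces the amp. Next I'll enlarge that area.

Run:
```python
from h import *
z=np.load('pics/t0.npz'); im=z['im'][170:260,200:380]
cv2.imwrite('pics/t0c.png',cv2.resize(im[...,::-1],None,fx=4.4,fy=4.4,interpolation=cv2.INTER_CUBIC))
P=cloud("top",z['d'])
for u,v in [(230,205),(297,216),(318,218),(363,221),(150,180),(260,240)]: print(u,v,P[v,u].round(1))
```

```text
230 205 [514.5  76.1  70.5]
297 216 [ 476.4 -154.6   44.2]
318 218 [ 468.5 -226.9   48.6]
363 221 [ 453.2 -367.1  115.2]
150 180 [594.1 335.1 132.2]
260 240 [395.2 -25.2   0.4]
```

View pics/t0c.png

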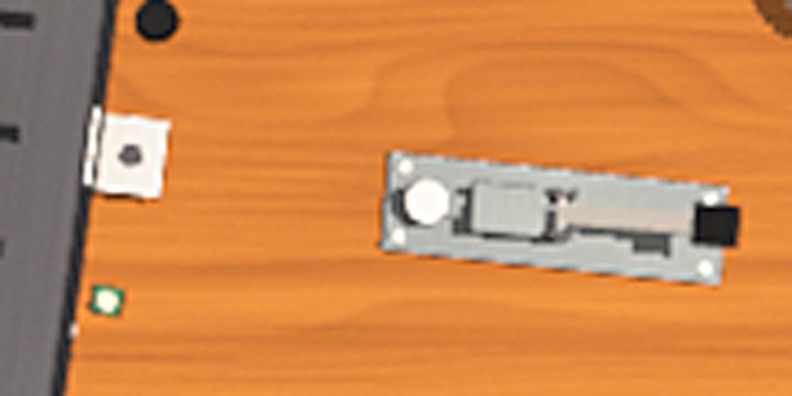

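Run:
```python
from h import *
def q(x,y,z): return ray("top",(x+.5)/4.4+199.5,(y+.5)/4.4+169.5,z)
n=lambda a:print(np.round(a,1))
b=q(130,155,72);s=q(427,201,48);h=q(510,210,52);p=q(717,225,114)
for a in (b,s,h,p): n(a)
c=[q(x,y,10) for x,y in [(388,152),(728,188),(720,284),(382,250)]]
for a in c:n(a)
f=(c[0]+c[3])/2; r=(c[1]+c[2])/2; d=f-r; print('jack len',np.linalg.norm(d),'yaw',np.degrees(np.arctan2(d[1],d[0])),'W',np.linalg.norm(c[0]-c[3]))
d/=np.linalg.norm(d); n(f-30*d)
d=s-p; print('yaw2',np.degrees(np.arctan2(d[1],d[0])),np.linalg.norm(d[:2]))
# amp wall: depth cloud top edges
P=cloud("top",np.load('pics/t0.npz')['d']); m=(abs(P[...,2]-132)<8); 
X=P[m][:,:2]; X=X[(X[:,1]>40)&(X[:,1]<520)&(X[:,0]>300)&(X[:,0]<800)]
rc=cv2.minAreaRect(X.astype(np.float32)); print(rc, cv2.boxPoints(rc).round())
# lug
m=(abs(P[...,2]-66)<5)&(abs(P[...,0]-b[0])<60)&(abs(P[...,1]-b[1])<60); L=P[m][:,:2]; rc=cv2.minAreaRect(L.astype(np.float32)); print(rc,len(L))
m=(P[...,2]>44)&(P[...,2]<58)&(np.hypot(P[...,0]-h[0],P[...,1]-h[1])<40); n(P[m].mean(0)); print(cv2.minAreaRect(P[m][:,:2].astype(np.float32)))
```

```text
[515.   78.9  72. ]
[ 478.6 -153.2   48. ]
[ 470.6 -218.    52. ]
[ 454.1 -366.   114. ]
[ 521.  -125.4   10. ]
[ 489.2 -400.3   10. ]
[ 412.  -390.9   10. ]
[ 441.9 -119.3   10. ]
jack len 274.98654014808886 yaw 83.55425555664505 W 79.37121159685827
[ 478.1 -152.2   10. ]
yaw2 83.45236979710764 214.24044086733204
((543.81982421875, 284.69708251953125), (361.309326171875, 403.069091796875), 82.35938262939453) [[320. 132.]
 [720.  79.]
 [768. 437.]
 [368. 491.]]
((509.8726806640625, 79.68251037597656), (55.90789794921875, 106.92193603515625), 82.29969787597656) 223
[ 469.2 -219.3   51.9]
((469.434326171875, -222.4903564453125), (68.07807159423828, 39.86964416503906), 82.61837005615234)
```

Measurements agree with the given sizes: base length 275 mm, width 79 mm, and the amp 361×403 mm. Positions are lift (515, 79), saddle (478, −153) and grip (470, −218), with yaw about 83.5°. I'll move above the housing now.

```bash
python3 -m crank '[[2,-1.3,0,-0.1,8.5],[5,-3.4,0,-0.2,8.5],[8,-5.4,0.5,-0.3,8.5],[12,-8.1,1,-0.4,8.5],[16,-10.8,2,-0.5,8.5],[20,-13.5,3,-0.6,8.5],[24,-16.2,4,-0.7,8.5],[28,-18.8,5,-0.8,8.5],[32,-21.5,6,-0.9,8.5],[35,-23.6,7,-1.0,8.5],[38,-25.6,8,-1.1,8.5],[40,-26.9,9,-1.2,8.5],[40,-26.9,10,-1.2,8.5],[40,-26.9,10,-1.2,8.5],[40,-26.9,10,-1.2,8.5],[40,-26.9,10,-1.2,8.5]]'
python3 - <<'E'
from h import *
s=sense(); p=s['tool_pos']; print(p,s['tcp_rot'],s['time'])
save("top","t1",(250,150,430,285),4.4)
y=np.radians(s['tcp_rot'][2]); d=np.array([470.7,-217.6])-p[:2]
print('cm tool', (d@[np.cos(y),np.sin(y)])/10,(d@[np.sin(y),-np.cos(y)])/10)
E
```

```text
time: 1.7
tool_pos: [470.8, -219.1, 153.8]
tcp_rot: [180.0, 0.0, 83.4]
ft_force: [-0.4, 0.3, -0.5]
finger_gap: 84.9
grip_force: 0.0
[ 470.84955583 -219.13309206  153.84887644] [1.79969871e+02 2.73247055e-02 8.33907758e+01] 1.7
cm tool 0.15056900750327432 -0.03250163289487466
```

View pics/t1.png

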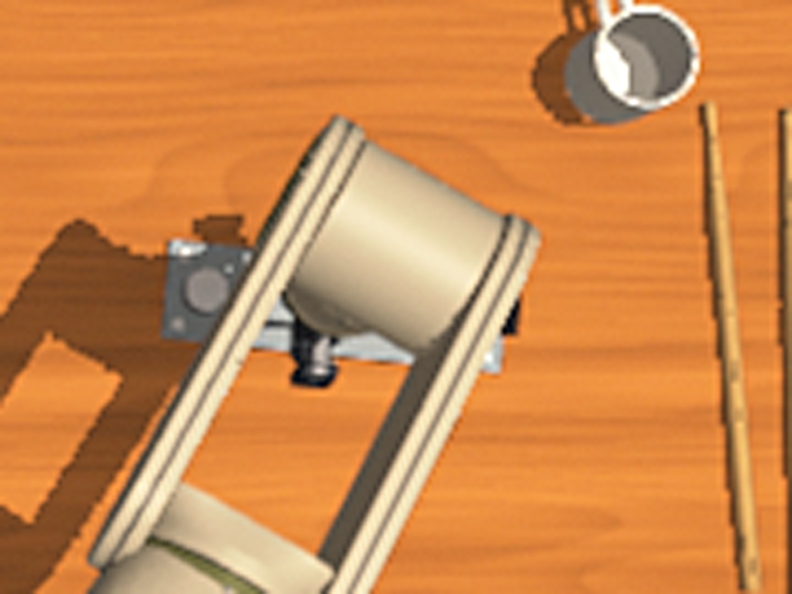

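The arm covers the jack's middle, and the near finger at (313,365) is clear of the housing's flank. I'll descend and close.

```bash
python3 -m crank '[[0.1,0,2,0,8.5],[0.1,0,4,0,8.5],[0.1,0,6,0,8.5],[0.1,0,8,0,8.5],[0.1,0,10,0,8.5],[0.1,0,11,0,8.5],[0.1,0,11.6,0,8.5],[0.1,0,11.6,0,8.5],[0.1,0,11.6,0,8.5]]'; python3 -m crank '[[0,0,0,0,6],[0,0,0,0,5],[0,0,0,0,4.4],[0,0,0,0,3.5],[0,0,0,0,3],[0,0,0,0,3],[0,0,0,0,3],[0,0,0,0,3]]' 60
```

```text
time: 2.65
tool_pos: [471.9, -217.6, 38.3]
tcp_rot: [179.9, 0.0, 83.5]
ft_force: [-0.5, -0.4, 0.9]
finger_gap: 85.1
grip_force: 0.0
time: 3.45
tool_pos: [471.5, -217.2, 37.9]
tcp_rot: [180.0, 0.0, 83.5]
ft_force: [-2.9, 0.5, 6.2]
finger_gap: 39.2
grip_force: 63.1
```

```bash
python3 -m crank '[[0,0,-0.3,0,3],[0,0,-0.6,0,3],[0,0,-0.6,0,3],[0.5,0,-0.6,0,3],[1.5,0.1,-0.6,0,3],[3,0.2,-0.6,0,3],[5,0.3,-0.6,0,3],[7,0.4,-0.6,0,3],[9,0.5,-0.6,0,3],[11,0.6,-0.6,0,3],[13,0.7,-0.6,0,3],[15,0.8,-0.6,0,3],[16,0.9,-0.6,0,3],[16.5,1,-0.6,0,3],[16.5,1,-0.6,0,3],[16.5,1,-0.6,0,3]]'
python3 - <<'E'
from h import *
for n,k,b in (("side","s2",(180,130,340,250)),): save(n,k,b,5)
E
```

```text
time: 5.05
tool_pos: [499.8, -54.6, 43.3]
tcp_rot: [-180.0, 0.0, 83.5]
ft_force: [-0.5, -0.3, -7.8]
finger_gap: 39.3
grip_force: 61.6
```

View pics/s2.png

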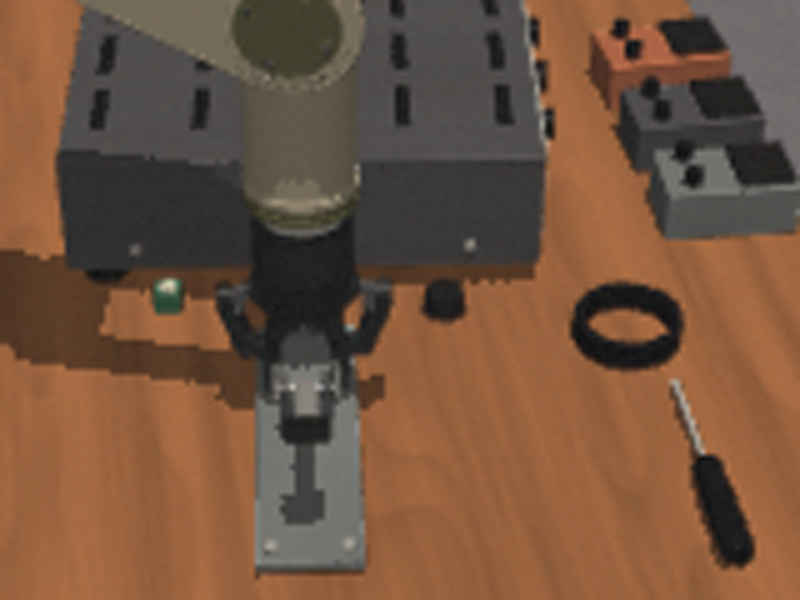

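The jack hangs level in the gripper, with its rear edge at crop (258,570) to (365,565). The foot and chalk are clear on both sides. I'll check the bolt from the side camera's first picture.

Run:
```python
from h import *
r=[ray("side",x/5+180,y/5+130,16) for x,y in [(258,568),(365,563)]]; m=sum(r)/2
y=np.radians(83.5); print(m, 'expected',np.array([499.8,-54.6])-180*np.array([np.cos(y),np.sin(y)]))
print('bolt proj',proj("side",(515,78.9,72)))
im=np.load('pics/s0.npz')['im'][150:195,215:275]
cv2.imwrite('pics/s0c.png',cv2.resize(im[...,::-1],None,fx=12,fy=12,interpolation=cv2.INTER_CUBIC))
```

```text
[ 481.82740062 -240.29603701   16.        ] expected [ 479.42342152 -233.44293402]
bolt proj [239.89908383 177.70363957]
```

View pics/s0c.png

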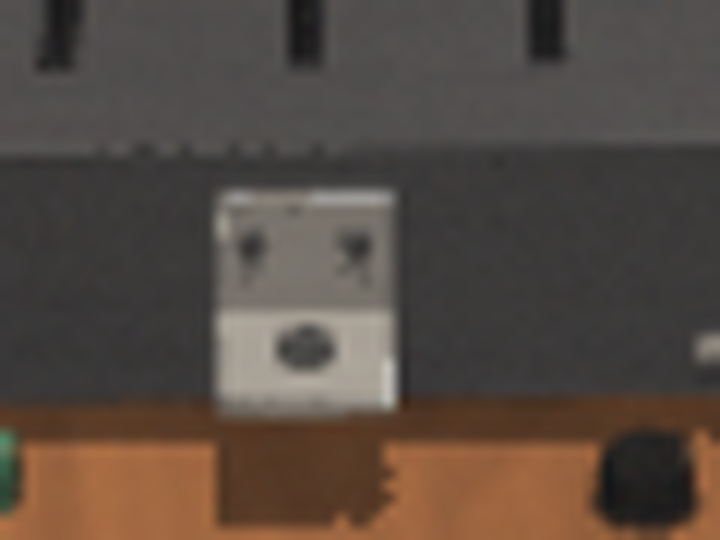

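The bolt at crop (306,347) gives pixel (240.0,178.4), against a predicted (239.9,177.7), so the two cameras agree to a few mm. I'll slide the jack in and set it down.

```bash
python3 -m crank '[[0.5,0,0.1,0,3],[1.5,0,0.2,0,3],[2.5,0,0.2,0,3],[3.5,0,0.2,0,3],[4.5,0,0.2,0,3],[5.5,0,0.2,0,3],[6.3,0,0.2,0,3],[6.8,0,0.2,0,3],[6.9,0,0.2,0,3],[6.9,0,0.2,0,3],[6.9,0,0.2,0,3],[6.9,0,0.4,0,3],[6.9,0,0.6,0,3],[6.9,0,0.6,0,3],[6.9,0,0.6,0,3]]'
python3 - <<'E'
from h import *
s=sense();p=s['tool_pos'];y=np.radians(s['tcp_rot'][2]);print(p,'saddle',p[:2]+64.7*np.array([np.cos(y),np.sin(y)]))
save("side","s3",(180,130,340,250),5)
E
```

```text
time: 6.6
tool_pos: [507.8, 14.0, 37.8]
tcp_rot: [180.0, 0.0, 83.5]
ft_force: [-4.6, -1.9, 3.6]
finger_gap: 39.3
grip_force: 62.8
[507.82967749  13.97762477  37.84833147] saddle [515.14424179  78.2628264 ]
```

View pics/s3.png

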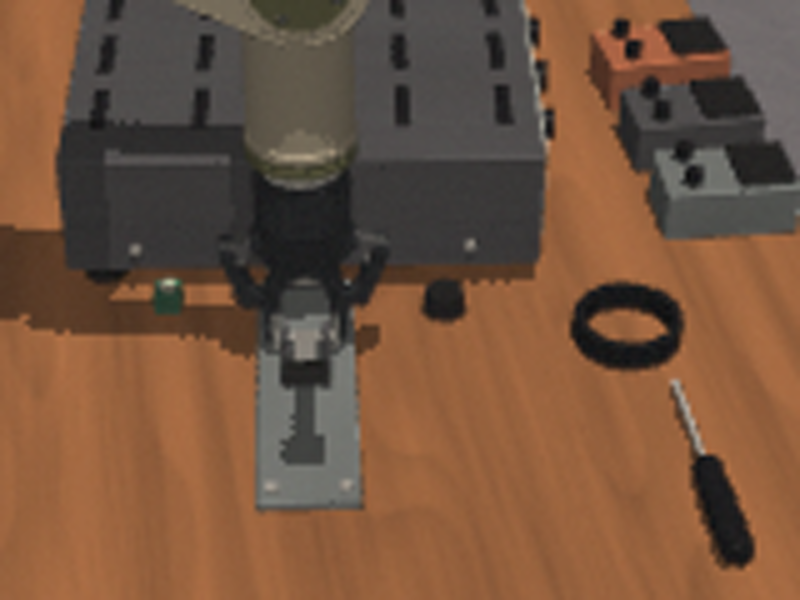

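The jack stands under the lug at an estimated saddle position of (515.1, 78.3). Its rear corners are at crop (258,508) and (362,506), with the foot and chalk untouched. I'll release, rise, and go over the pad with fingers shut.

```bash
python3 -m crank '[[0,0,0,0,5],[0,0,0,0,7],[0,0,0,0,8.5],[0,0,0,0,8.5],[0,0,0,0,8.5],[0,0,0,0,8.5],[0,0,-1,0,8.5],[0,0,-3,0,8.5],[0,0,-6,0,8.5],[0,0,-9,0,8.5],[0,0,-11.5,0,8.5],[0,0,-13,0,8],[-1,0,-13,0,4],[-4,0,-13,0,0],[-7,0,-13,0,0],[-10,0,-13,0,0],[-13,0,-13,0,0],[-14.8,0,-13,0,0],[-15.2,0,-13,0,0],[-15.2,0,-13,0,0]]'
python3 - <<'E'
from h import *
save("top","t4",(190,165,330,270),5.5)
E
```

```text
time: 8.65
tool_pos: [489.5, -137.3, 165.9]
tcp_rot: [-179.9, -0.0, 83.4]
ft_force: [-0.5, 0.2, 0.3]
finger_gap: -0.4
grip_force: 0.0
```

View pics/t4.png

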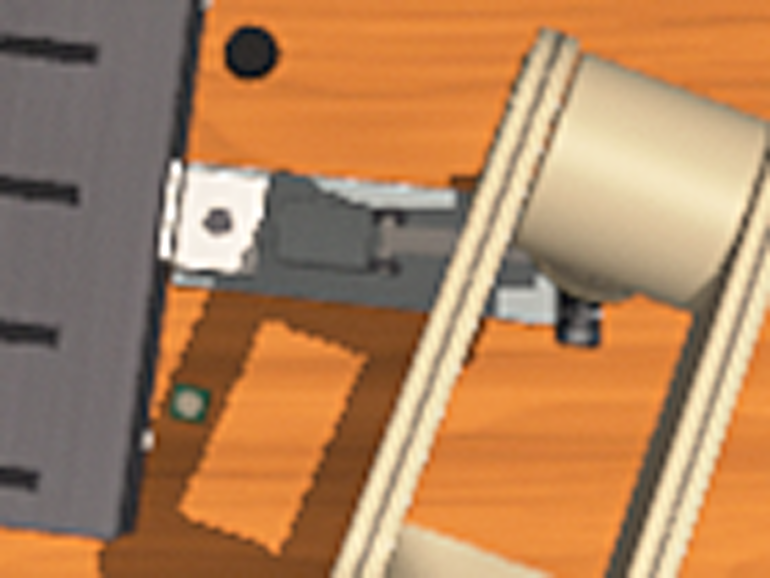

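Run:
```python
from h import *
z=lambda x,y,h:ray("top",(x+.5)/5.5+189.5,(y+.5)/5.5+164.5,h).round(1)
print('bolt',z(217,221,72),'housing front corners/rear corners',z(275,195,52),z(380,205,52),z(373,269,52),z(275,260,52),'base far-rear',z(555,323,10))
e=lambda p:((proj("top",p)+.5-[190,165])*5.5).round()
y=np.radians(83.5);R=np.array([[np.cos(y),-np.sin(y)],[np.sin(y),np.cos(y)]])
for a,b,h in [(-35,20,52),(-95,20,52),(-95,-20,52),(-35,-20,52),(-245,-40,10),(-245,40,10),(30,-40,10),(30,40,10)]:
  q=R@[a,b]+[515.1,78.3]; print(a,b,e((*q,h)))
```

```text
bolt [515.2  79.3  72. ] housing front corners/rear corners [533.1  44.2  52. ] [526.2 -22.   52. ] [485.8 -17.2  52. ] [492.1  44.3  52. ] base far-rear [ 452.8 -133.9   10. ]
-35 20 [273. 262.]
-95 20 [368. 272.]
-95 -20 [375. 209.]
-35 -20 [280. 199.]
-245 -40 [609. 208.]
-245 40 [597. 331.]
30 -40 [187. 164.]
30 40 [173. 287.]
```

The housing corners sit within about 3 mm of the prediction and the saddle is under the bolt at (217,221). I'll press gently, first to near the bottom.

```bash
python3 -m crank '[[0,0,1,0,0],[0,0,2,0,0],[0,0,2.6,0,0],[0,0,3.2,0,0],[-0.2,0,4,0,0],[-0.4,0,5,0,0],[-0.6,0,6,0,0],[-0.8,0,7,0,0],[-0.9,0,7.6,0,0],[-1,0,8.2,0,0],[-1,0,8.6,0,0],[-1,0,8.6,0,0],[-1,0,8.6,0,0]]' 60
```

```text
time: 10.0
tool_pos: [490.0, -147.0, 82.1]
tcp_rot: [179.9, 0.0, 83.5]
ft_force: [-3.2, 1.5, 13.5]
finger_gap: -0.2
grip_force: 6.7
```

```bash
python3 -m crank '[[0,0,0.3,0,0],[0,0,0.6,0,0],[0,0,0.9,0,0],[0,0,0.9,0,0]]'; python3 -m crank '[[0,0,0.2,0,0],[0,0,0.3,0,0],[0,0,0.3,0,0],[0,0,0.3,0,0],[0,0,0.3,0,0]]'
python3 - <<'E'
from h import *
save("side","s5",(180,130,340,250),5)
im,d=snapshot("top"); P=cloud("top",d); a=np.load('pics/t4.npz')['d']; P0=cloud("top",a)
for u,v in [(222,202),(226,198),(225,209)]: print(P0[v,u].round(1),P[v,u].round(1))
E
```

```text
time: 10.4
tool_pos: [490.0, -147.0, 73.0]
tcp_rot: [179.9, 0.0, 83.5]
ft_force: [-4.0, 1.8, 12.7]
finger_gap: 0.1
grip_force: 6.9
time: 10.9
tool_pos: [490.2, -147.0, 71.3]
tcp_rot: [179.9, 0.0, 83.5]
ft_force: [-9.3, 3.9, 24.1]
finger_gap: 0.4
grip_force: 12.0
[522.5 101.1  97.1] [524.3 102.8  78.3]
[539.1  90.1  66.8] [537.2  88.7  84.6]
[500.9  93.1  71.5] [500.3  92.5  79.2]
```

View pics/s5.png

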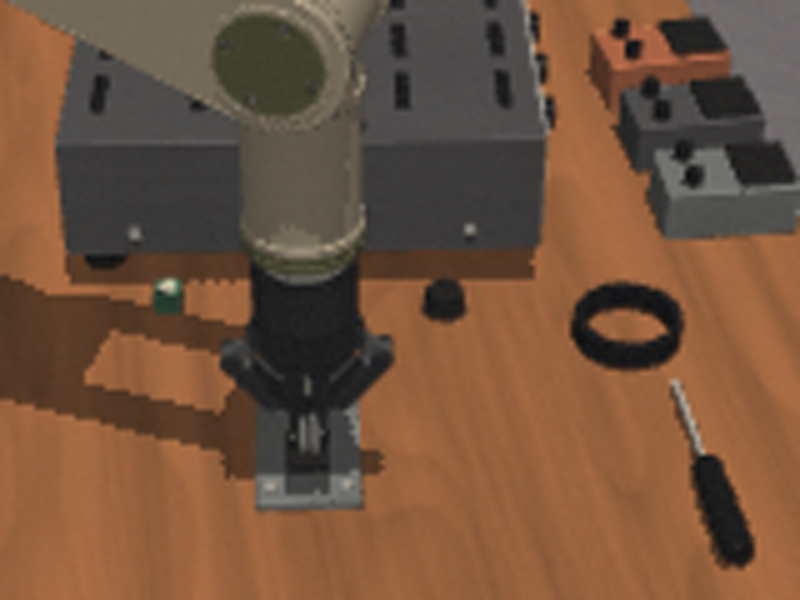

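The stop is reached, with force rising from 13 to 24 N. The amp wall has risen and the jack's rear corners stay at (258,508) and (362,506). I'll let it up, wait, and press again.

```bash
python3 -m crank '[[0,0,-0.8,0,0],[0.1,0,-1.6,0,0],[0.3,0,-2.5,0,0],[0.5,0,-3.5,0,0],[0.7,0,-4.5,0,0],[0.9,0,-5.5,0,0],[1,0,-6.5,0,0],[1,0,-7.5,0,0],[1,0,-8.5,0,0],[1,0,-8.5,0,0],[1,0,-8.5,0,0],[1,0,-8.5,0,0],[1,0,-8.5,0,0],[1,0,-8.5,0,0],[1,0,-8.5,0,0],[1,0,-8.5,0,0],[1,0,-8.5,0,0]]'
python3 - <<'E'
from h import *
save("side","s6",(180,130,340,250),5)
_,d=snapshot("top"); P=cloud("top",d)
for u,v in [(226,198),(225,209)]: print(P[v,u].round(1))
E
```

```text
time: 12.7
tool_pos: [490.5, -136.7, 154.3]
tcp_rot: [-180.0, -0.0, 83.5]
ft_force: [0.3, -0.9, -0.5]
finger_gap: 0.3
grip_force: 0.0
[539.3  90.2  65.3]
[500.7  92.9  73.5]
```

View pics/s6.png

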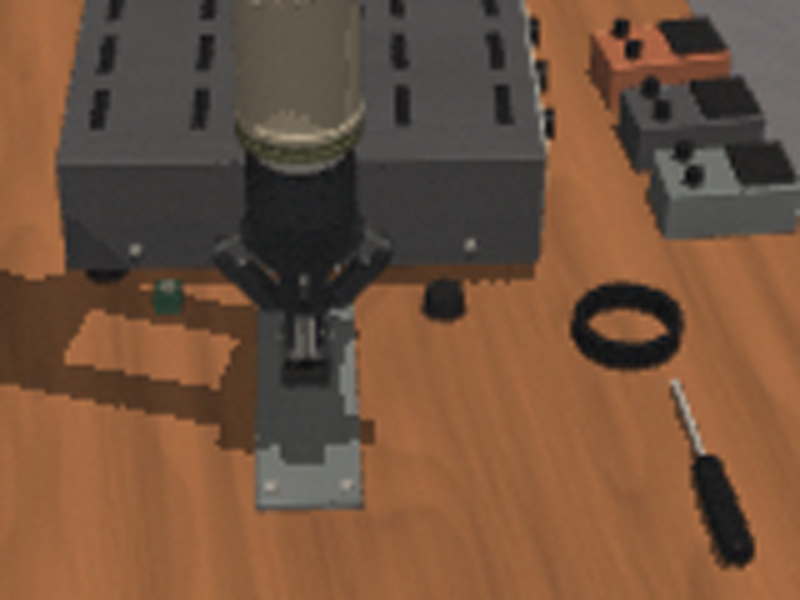

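The amp is back on its feet, the pad is up at (305,370), and the jack hasn't moved. Second press now, ending at the same commanded pose, which is 8.5 cm down.

```bash
python3 -m crank '[[0,0,0.8,0,0],[0,0,1.6,0,0],[0,0,2.2,0,0],[-0.2,0,3,0,0],[-0.4,0,4,0,0],[-0.6,0,5,0,0],[-0.8,0,6,0,0],[-0.9,0,6.8,0,0],[-1,0,7.4,0,0],[-1,0,7.9,0,0],[-1,0,8.2,0,0],[-1,0,8.5,0,0],[-1,0,8.5,0,0],[-1,0,8.5,0,0],[-1,0,8.5,0,0],[-1,0,8.5,0,0],[-1,0,8.5,0,0]]'
python3 - <<'E'
from h import *
_,d=snapshot("top"); P=cloud("top",d)
for u,v in [(226,198),(225,209)]: print(P[v,u].round(1))
s=sense();print(s['time'],s['tool_pos'],s['ft_force'])
E
```

```text
time: 14.5
tool_pos: [490.1, -146.4, 71.2]
tcp_rot: [179.9, -0.0, 83.5]
ft_force: [-9.5, 5.7, 26.2]
finger_gap: 0.1
grip_force: 12.8
[537.2  88.7  84.5]
[500.2  92.4  79.8]
14.55 [ 490.04720938 -146.39531377   71.19602186] [-8.81327636  6.5296836  25.7447869 ]
```

It's at the stop with 26 N on the pad and the lug is raised as before, so I'll hand in.

```bash
python3 -c "from bench import hand_in; print(hand_in())"
```

```text
the job is handed in; nothing more can be done
None
```

The job is handed in at 14.6 s of the 64 s allowed, though the hand-in gave no verdict: the jack is set under the lug, the trial stroke was made and released, and the arm is holding the handle at its stop with about 26 N while the amplifier stays raised.

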